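# Square up vee blocks along a fence

### The arm

A 6-joint arm with a two-finger parallel gripper is mounted at the origin on a cart in front of the work surface, level with it; the furniture and walls round the work are solid. World frame = base frame: x ahead of the robot, y to its left, z up, the work surface at z = 0. Lengths are in m, angles in rad, forces in N, time in s.
With the tool pointing down it reaches from about 0.25 to 0.775 m from the base axis. Payload 4 kg.
Tool frame: the origin (TCP) lies at the very end of the fingers, on their centre line; the grasp point (between the pads) lies 19 mm behind it; z points along the fingers, y is the direction in which the jaws open and shut (so a half turn about z gives the same grasp; the last joint's range is limited). The gripper opens to 94 mm and grips with 3 to 60 N. Pads are 16 mm wide; open, the fingers measure 119 mm over their backs; the gripper's body (75 mm by 177 mm) begins 78 mm behind the grasp point.
Start: joints at [1.089, 0.087, 1.371, -0, 1.684, -0.103], TCP at [0.203, 0.511, 0.206] pointing down, gripper open.
Joint ranges: [-3.1, 3.1], [-0.76, 2.03], [0.27, 2.55], [-1.08, 4.22], [0.17, 2.65], [-2.57, 2.57]. Speed limits (rad/s): [2.79, 2.79, 3.14, 3.14, 3.14, 3.14].

### API

Orientations are given as [roll, pitch, yaw] about the fixed x, y, z axes, in that order (R = Rz(yaw) Ry(pitch) Rx(roll)).
In Python, from bench import robot, snapshot, calibration gives the robot as it stands. The module is installed in compiled form; this text tells all that it offers.
- The arm moves only by the tool servo_tool, never from a script. Its argument "series" is text: rows parted by semicolons, each of 5 numbers parted by spaces: the closure, from -1 (fully open) to 1 (shut), then the shift along the tool's x, y, z in cm, then the turn about the tool's z in rad. A call has 1 to 20 rows; each row is the pose to reach, as a shift and turn from the pose commanded when the call began, along the tool's axes at that moment; what a row does not reach only later rows make up. A row lasts 1/12 s, in which the tool goes at most 41.7 mm and 7.16 degrees, less where a joint would pass 70% of its speed; a pose out of reach is approached as far as the arm can. A call with a gripper value outside its range is refused whole. The fingers move at their own pace and stop on an object; the grip force is fixed at half the most. Time passes only in rows, so rows that repeat a pose let the fingers close. It gives the time, the measured TCP pose, the force and the opening at its end, in the units of the state.
- robot.get_obs(): the state, without advancing time (a new reading comes with each control period).
- snapshot(name): name is "scene" or "side" or "wrist"; returns (picture, depth): 480x640x3 uint8, red, green, blue; 480x640 float32, m along the optical axis (not along the pixel's ray), 0 where there is no reading.
- calibration(name): a dict with "fx", "fy", "cx", "cy" (pixels), "rvec" (rotation vector, rad) and "tvec" (3), from world to camera coordinates, as OpenCV has them; the wrist camera has in their place "tool_from_camera" (4x4, takes a point from camera to tool coordinates, whose origin is the TCP and whose axes are the flange's). Camera axes: x right, y down, z forward; pixel columns grow to the right and rows downward; lengths in m; the calibration is good to about 2 mm. The wrist camera is an equidistant fisheye: a pixel r from the principal point sees the ray r / f radians off the axis. A picture is of the moment at which its call begins: read the wrist's pose just before it. calibration takes no time and is no camera call.
- robot.close_job(): hands the job in, once; it reports no verdict.
The state is a dict: "time": time; "joint_positions": joint angles; "qvel": joint speeds; "joint_torque": joint torques, N m; "tool_pos": TCP position; "ee_rot": TCP orientation; "wrist_force": force on the tool from outside, world axes, zero at the start; "wrist_torque": the same for the moment, N m; "width": finger opening in m.
Only numpy, scipy, OpenCV 4.12 (cv2) and the standard library are available. Lean on these libraries where they do the work, as an engineer would, in place of code of your own. Each camera call takes 0.05 s, during which the arm holds its last target. There are 200 camera calls.

### The job

Line up the three grey vee blocks in an even row for inspection: slide them on the cart top up to the blue steel fence, one to each yellow mark, centred on it, with its groove pointing straight at the fence and its end face flush against it. Only push them lightly, never grip, lift or tip them, and leave the loose parts that stand between them where they are.

Things in the scene. Friction and masses are not known exactly. Their poses are not given: they have to be found in the camera images.
- fence: fixed blue-painted steel fence bar: a straight bar 22 mm thick, 420 mm long and 28 mm high with a low screwed-down flange behind it. Origin at the foot of the middle of its working face; that face looks along its own -x, towards the robot; y runs along the bar to the left, z up. Three yellow bands 10 mm wide, 105 mm apart, cross its top and working face
- mark_left (a point): centre of the left yellow band, at the foot of the fence's working face; axes as the fence's
- mark_middle (a point): centre of the middle yellow band, at the foot of the fence's working face; axes as the fence's
- mark_right (a point): centre of the right yellow band, at the foot of the fence's working face; axes as the fence's
- vee_a: grey steel vee block standing groove up, 45 (its x, the way its groove runs) by 44 (its y, flank to flank) by 32 mm high, about 0.28 kg; origin at the centre of its underside; the three are alike
- vee_b: grey steel vee block standing groove up, 45 (its x, the way its groove runs) by 44 (its y, flank to flank) by 32 mm high, about 0.28 kg; origin at the centre of its underside; the three are alike
- vee_c: grey steel vee block standing groove up, 45 (its x, the way its groove runs) by 44 (its y, flank to flank) by 32 mm high, about 0.28 kg; origin at the centre of its underside; the three are alike
- bushing: dark grey round bushing, diameter 37, 42 mm high; stands loose in front of the fence and must be left alone; origin at the centre of its underside
- collet: light grey tapered collet, diameter 39, 46 mm high; stands loose in front of the fence and must be left alone; origin at the centre of its underside
- nut_black: black hexagon nut lying flat, 33 by 38, 20 mm high; stands loose in front of the fence and must be left alone; origin at the centre of its underside
- spacer: bright ring spacer, diameter 32, 16 mm high; stands loose in front of the fence and must be left alone; origin at the centre of its underside
There are look-alikes about, which are no part of the job. What is shaped like the vee_b but green or orange is not meant.

How it is judged:
By the outcome, as a careful person would: the job done as asked, in the order asked, and still so for the second after the job is handed in, with the robot touching nothing.
It also fails if it takes over 72 s, if anything falls off the work surface, if the arm or the gripper's body presses on something with over 40 N, if the wrist force passes 120 N, or if a joint passes its speed limit or range.

## Working session

There is one attempt and no reset: what is moved stays moved. The work goes in short steps, Python scripts to look and compute and a tool call to move; the robot and the scene stay as the last step left them, time stands still between calls to the robot, and variables do not carry over. Pictures are saved under pics/ and viewed, about 8 in all and at most 12, crops included, and the job is handed in when it is done.

Besides the shell and the picture viewer there is one more tool, called after "Call:" as name(argument=value, ...) on one line, values as JSON. servo_tool: Moves the arm, as the interface text tells. Its arguments: {"type":"object","properties":{"series":{"type":"string"}},"required":["series"]}

```bash
mkdir -p pics; cat > h.py <<'E'
import numpy as np, cv2
from bench import robot, snapshot, calibration
def cam(name):
    c=calibration(name); R=cv2.Rodrigues(np.array(c["rvec"],float))[0]; return c,R,np.array(c["tvec"],float).ravel()
def cloud(name,d):
    c,R,t=cam(name); v,u=np.mgrid[0:480,0:640]
    P=np.stack([(u-c["cx"])/c["fx"]*d,(v-c["cy"])/c["fy"]*d,d],-1)
    W=(P-t)@R; W[d==0]=np.nan; return W
def save(n,p): cv2.imwrite("pics/"+n+".png",cv2.cvtColor(p,cv2.COLOR_RGB2BGR))
E
python3 - <<'E'
from h import *
o=robot.get_obs(); print(o["time"],o["tool_pos"],o["ee_rot"],o["width"])
for n in("scene","side"):
    p,d=snapshot(n); save(n+"0",p); np.savez("pics/"+n+"0.npz",p=p,d=d)
    c,R,t=cam(n); print(n,c["fx"],-R.T@t,R[2])
E
```

```text
0.0 [0.20314804 0.51051266 0.20429072] [-3.13937110e+00 -1.89684488e-04  2.76282427e+00] 0.09376322428333393
scene 624.8747107737095 [ 0.08022601 -0.90839039  0.57612448] [ 0.40986562  0.77345403 -0.48350703]
side 460.01618101002293 [0.3867418  0.59721114 0.54637541] [ 0.17898977 -0.77348846 -0.60801174]
```

View pics/scene0.png

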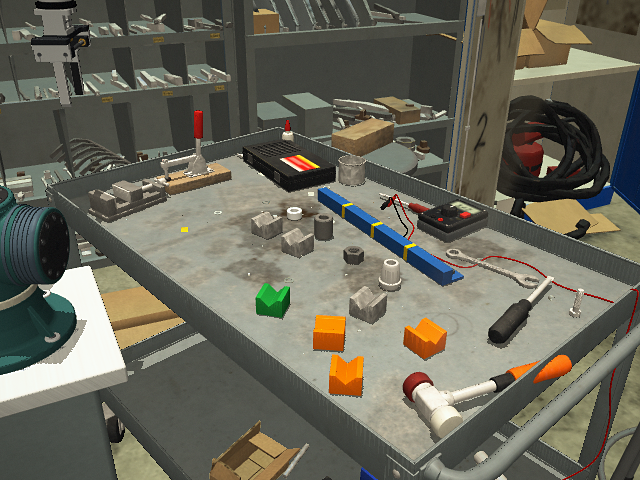

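View pics/side0.png

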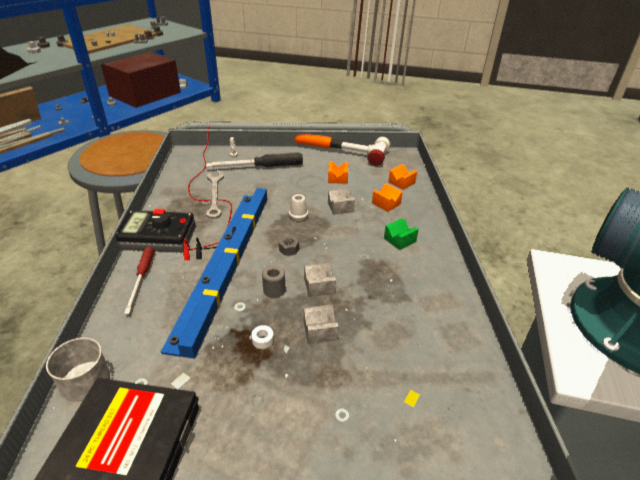

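The scene view shows grey vees at (266,224), (297,240) and (368,304). The green one at (272,300) and the orange ones at (329,332), (346,375) and (425,338) are look-alikes. Loose parts are the spacer (294,213), bushing (323,227), nut (353,255) and collet (390,275). The side view agrees: vees at (322,323), (320,278) and (342,201).

```bash
cat >> h.py <<'E'
def topmap(data,x0=.25,x1=.75,y0=-.3,y1=.3,zmin=.008,s=1000):
    """colour-ortho of points over zmin; rows: x decreasing downward; cols: y decreasing to the right"""
    H,Wd=int((x1-x0)*s),int((y1-y0)*s); Z=np.zeros((H,Wd),np.float32); C=np.zeros((H,Wd,3),np.uint8)
    for n,p,d in data:
        W=cloud(n,d).reshape(-1,3); c=p.reshape(-1,3)
        ok=np.isfinite(W[:,0])&(W[:,2]>-.02)&(W[:,2]<.09)&(W[:,0]>x0)&(W[:,0]<x1)&(W[:,1]>y0)&(W[:,1]<y1)
        W,c=W[ok],c[ok]; o=np.argsort(W[:,2]); W,c=W[o],c[o]
        r=np.clip(((x1-W[:,0])*s).astype(int),0,H-1); q=np.clip(((y1-W[:,1])*s).astype(int),0,Wd-1)
        for a in(0,1):
            for b in(0,1):
                rr,qq=np.minimum(r+a,H-1),np.minimum(q+b,Wd-1)
                m=W[:,2]>=Z[rr,qq]-.002
                Z[rr[m],qq[m]]=W[m,2]; C[rr[m],qq[m]]=c[m]
    return Z,C
E
python3 - <<'E'
from h import *
D=[]
for n in("scene","side"):
    f=np.load(f"pics/{n}0.npz"); D.append((n,f["p"],f["d"]))
# plane check
for n,p,d in D:
    W=cloud(n,d); m=(abs(W[...,2])<.015)&(W[...,0]>.3)&(W[...,0]<.7)&(abs(W[...,1])<.25); print(n,np.nanmedian(W[...,2][m]))
    hsv=cv2.cvtColor(p,cv2.COLOR_RGB2HSV)
    reg=(W[...,0]>.3)&(W[...,0]<.75)&(abs(W[...,1])<.32)&(W[...,2]<.08)
    b=reg&(hsv[...,0]>100)&(hsv[...,0]<125)&(hsv[...,1]>120)
    B=W[b]; top=B[B[:,2]>.024]; r=cv2.minAreaRect(top[:,:2].astype(np.float32)*1000); print("fence top",r,np.median(top[:,2]))
    y=reg&(hsv[...,0]>22)&(hsv[...,0]<34)&(hsv[...,1]>120)&(W[...,2]>.024)&(W[...,0]>.4)
    k,l,st,ce=cv2.connectedComponentsWithStats(y.astype(np.uint8))
    for i in range(1,k):
        if st[i,4]>8: print(" yel",W[l==i].mean(0).round(4),st[i,4])
    z=reg&(W[...,2]>.008)
    k,l,st,ce=cv2.connectedComponentsWithStats(z.astype(np.uint8))
    for i in range(1,k):
        if st[i,4]>60:
            q=W[l==i]; print(" ob",ce[i].round(),st[i,4],(q.min(0)*1000).round(),(q.max(0)*1000).round(),np.median(p[l==i],0))
Z,C=topmap(D); C=cv2.resize(C,None,fx=1.3,fy=1.3); save("top0",C)
E
```

```text
scene 0.0009543511359282563
fence top ((694.8294677734375, 30.298431396484375), (63.50061798095703, 423.1300048828125), 4.946755886077881) 0.028679855087711294
 yel [0.6668 0.1334 0.0289] 24
 yel [0.6756 0.0285 0.0294] 30
 yel [ 0.6848 -0.0761  0.0291] 35
 ob [343. 171.] 143 [739. 283.   8.] [750. 320.  54.] [126. 119. 104.]
 ob [308. 177.] 651 [602. 301.   8.] [736. 320.  43.] [22. 21. 21.]
 ob [388. 236.] 2408 [ 646. -184.    8.] [728. 241.  33.] [39. 70. 76.]
 ob [393. 206.] 180 [708.  14.  10.] [749.  79.  69.] [33.  13.   9.5]
 ob [294. 212.] 130 [549. 161.   8.] [580. 199.  20.] [188.5 181.  163. ]
 ob [266. 223.] 542 [459. 109.   8.] [529. 189.  36.] [110. 103.  91.]
 ob [323. 225.] 414 [562.  53.   8.] [600.  95.  45.] [71. 68. 59.]
 ob [297. 241.] 596 [483.  14.   8.] [542.  77.  35.] [112.5 107.   93.5]
 ob [353. 253.] 254 [572. -54.   8.] [609. -17.  24.] [65.5 62.5 55. ]
 ob [390. 274.] 517 [ 582. -161.    8.] [ 621. -124.   49.] [154. 145. 128.]
 ob [272. 299.] 793 [ 363. -149.    8.] [425. -87.  36.] [ 27. 156.  51.]
 ob [367. 303.] 841 [ 495. -226.    8.] [ 557. -164. 
[... 1280 characters left out ...]
233.] 602 [ 363. -145.    8.] [424. -83.  33.] [ 20.  154.5  47. ]
 ob [288. 244.] 250 [573. -45.   8.] [607. -10.  21.] [97.  87.  73.5]
 ob [186. 251.] 111 [728.  44.  28.] [749.  87.  68.] [193.  32.  22.]
 ob [198. 250.] 108 [710.  31.  19.] [734.  79.  67.] [44.  42.  36.5]
 ob [319. 278.] 800 [482.  21.   8.] [542.  79.  33.] [175.  157.5 134. ]
 ob [273. 280.] 590 [563.  62.   8.] [599.  99.  44.] [77. 69. 59.]
 ob [320. 323.] 1009 [459. 115.   8.] [516. 173.  34.] [176. 158. 135.]
 ob [262. 336.] 299 [549. 168.   8.] [581. 200.  18.] [242. 243. 235.]
 ob [100. 368.] 309 [741. 290.   9.] [750. 320.  52.] [86. 77. 65.]
 ob [171. 392.] 423 [605. 308.   8.] [702. 320.  40.] [56. 50. 44.]
```

View pics/top0.png

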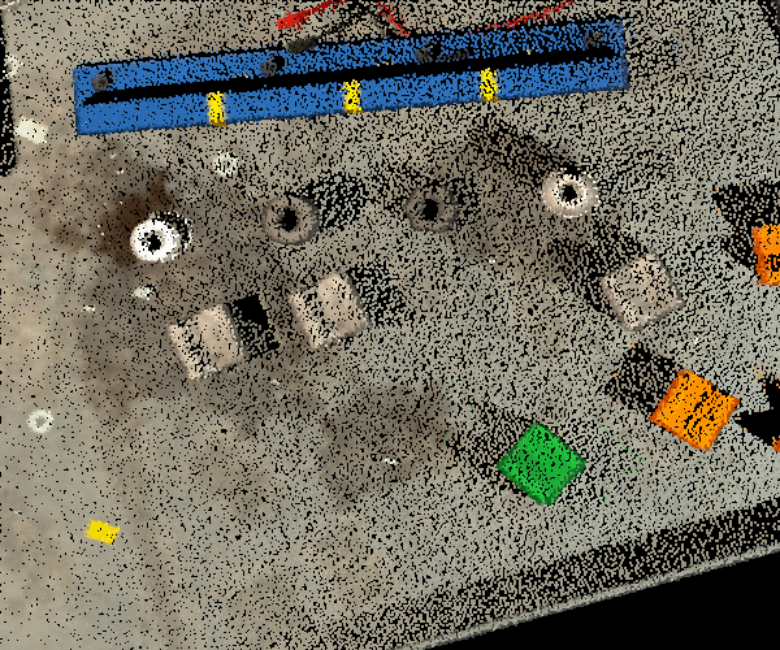

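Call:
servo_tool(series="0.6 -4 -4 -4 -0.1;0.6 -8 -7 -8 -0.2;0.6 -12 -10 -12 -0.3;0.6 -15 -12.5 -15 -0.4;0.6 -18 -15 -15 -0.464;0.6 -21 -17.5 -15 -0.464;0.6 -24 -20 -15 -0.464;0.6 -27 -22.5 -15 -0.464;0.6 -30 -25 -15 -0.464;0.6 -33 -27.5 -15 -0.464;0.6 -36 -30 -15 -0.464;0.6 -39 -32.5 -15 -0.464;0.6 -42 -35 -15 -0.464;0.6 -45 -37 -15 -0.464;0.6 -45 -37 -15 -0.464;0.6 -45 -37 -15 -0.464;0.6 -45 -37 -15 -0.464;0.6 -45 -37 -15 -0.464")

```text
time: 1.6
tool_pos: [0.4844, 0.0012, 0.3551]
ee_rot: [3.141, -0.001, -3.057]
wrist_force: [0.3, 0.3, 1.2]
width: 0.0191
```

```bash
python3 - <<'E'
from h import *
from scipy.spatial.transform import Rotation as Ro
o=robot.get_obs(); print(o["time"],o["tool_pos"],o["ee_rot"],o["width"],o["joint_positions"])
p,d=snapshot("wrist"); save("w1",p); np.savez("pics/w1.npz",p=p,d=d,pos=o["tool_pos"],rot=o["ee_rot"])
print(calibration("wrist"))
E
```

```text
1.6 [0.48436975 0.00116442 0.35506647] [ 3.14063443e+00 -1.18683223e-03 -3.05657513e+00] 0.01906852724469183 [-1.15228569e-01 -3.90582376e-02  1.20472122e+00  7.65369617e-04
  1.97728328e+00 -1.77073972e+00]
{'fx': 371.64829954431775, 'fy': 371.64829954431775, 'cx': 319.498209955961, 'cy': 241.73159282509036, 'tool_from_camera': array([[ 6.09644121e-04, -9.57445682e-01, -2.88612880e-01,
         8.42268233e-02],
       [ 9.99999786e-01,  6.52318308e-04, -5.16794584e-05,
        -1.19861944e-03],
       [ 2.37747740e-04, -2.88612786e-01,  9.57445875e-01,
        -1.79495880e-01],
       [ 0.00000000e+00,  0.00000000e+00,  0.00000000e+00,
         1.00000000e+00]])}
```

View pics/w1.png

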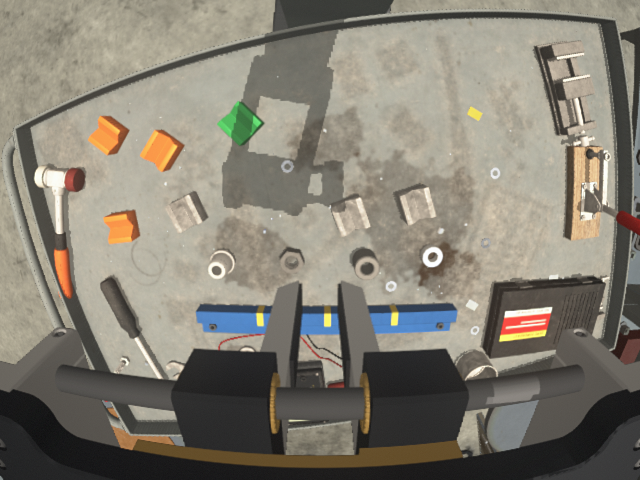

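```bash
cat >> h.py <<'E'
from scipy.spatial.transform import Rotation as Ro
def wpose(pos,rot):
    T=np.eye(4); T[:3,:3]=Ro.from_euler("xyz",rot).as_matrix(); T[:3,3]=pos
    return T@np.array(calibration("wrist")["tool_from_camera"])
def wcloud(d,pos,rot):
    c=calibration("wrist"); v,u=np.mgrid[0:480,0:640]
    a,b=(u-c["cx"])/c["fx"],(v-c["cy"])/c["fy"]; r=np.hypot(a,b)+1e-9
    k=np.tan(np.minimum(r,1.5))/r
    P=np.stack([a*k*d,b*k*d,d],-1); T=wpose(pos,rot)
    W=P@T[:3,:3].T+T[:3,3]; W[(d==0)|(r>1.3)]=np.nan; return W
def wortho(p,pos,rot,z,x0,x1,y0,y1,s):
    c=calibration("wrist"); T=np.linalg.inv(wpose(pos,rot))
    X,Y=np.meshgrid(np.arange(x1,x0,-1/s),np.arange(y1,y0,-1/s),indexing="ij")
    Q=np.stack([X,Y,np.full_like(X,z)],-1)@T[:3,:3].T+T[:3,3]
    rho=np.hypot(Q[...,0],Q[...,1]); k=np.arctan2(rho,Q[...,2])/rho
    return cv2.remap(p,(c["cx"]+c["fx"]*k*Q[...,0]).astype(np.float32),(c["cy"]+c["fy"]*k*Q[...,1]).astype(np.float32),cv2.INTER_CUBIC)
TH=0.0857
def blobs(W,p,zm=.010,reg=(.42,.64,-.26,.22)):
    m=(W[...,0]>reg[0])&(W[...,0]<reg[1])&(W[...,1]>reg[2])&(W[...,1]<reg[3])&(W[...,2]>zm)&(W[...,2]<.06)
    k,l,st,ce=cv2.connectedComponentsWithStats(m.astype(np.uint8))
    for i in range(1,k):
        if st[i,4]<60: continue
        q=W[l==i]; (cx,cy),(w,h),a=cv2.minAreaRect(q[:,:2].astype(np.float32)*1000)
        yield ce[i].round(),st[i,4],np.array([cx,cy]).round(1),(round(w,1),round(h,1)),round(a,1),q[:,2].max().round(3),q
E
python3 - <<'E'
from h import *
f=np.load("pics/w1.npz"); p,d,pos,rot=[f[k] for k in("p","d","pos","rot")]
W=wcloud(d,pos,rot); m=(abs(W[...,2])<.02)&(W[...,0]>.4)&(W[...,0]<.6)&(abs(W[...,1])<.2); print("plane",np.nanmedian(W[...,2][m]))
A=np.c_[W[m][:,:2],np.ones(m.sum())]; print(np.linalg.lstsq(A,W[m][:,2],rcond=None)[0])
for b in blobs(W,p): print(*b[:-1])
hsv=cv2.cvtColor(p,cv2.COLOR_RGB2HSV)
y=(hsv[...,0]>22)&(hsv[...,0]<34)&(hsv[...,1]>120)&(W[...,0]>.6)&(W[...,0]<.72)
k,l,st,ce=cv2.connectedComponentsWithStats(y.astype(np.uint8))
for i in range(1,k):
    if st[i,4]>20: q=W[l==i]; print("yel",ce[i],st[i,4],q[q[:,2]>.022].mean(0),q.min(0))
im=wortho(p,pos,rot,.032,.45,.7,-.24,.2,1800); save("o1",im); print(im.shape)
E
```

```text
plane -4.275712310541913e-06
[ 0.00746926  0.00140032 -0.00311558]
[161. 152.] 842 [ 435.  -235.7] (45.0, 45.8) 57.8 0.034
[416. 204.] 1053 [486.7 139.3] (45.9, 44.7) 24.4 0.035
[186. 212.] 1000 [ 526.1 -194.9] (45.4, 46.6) 27.5 0.035
[350. 215.] 1035 [511.4  45.4] (45.3, 45.0) 25.3 0.035
[431. 256.] 259 [564.9 178.7] (29.4, 32.1) 61.6 0.018
[291. 261.] 367 [589.7 -32.4] (37.3, 33.7) 87.4 0.022
[366. 265.] 622 [580.7  75.9] (36.1, 36.4) 10.2 0.045
[221. 263.] 564 [ 598.7 -138.8] (38.8, 31.3) 69.4 0.048
yel [394.18181818 317.42857143] 77 [0.66553285 0.13281577 0.02791701] [0.65556269 0.12768366 0.0218401 ]
yel [259.53424658 318.4109589 ] 73 [ 0.68419674 -0.07621343  0.02819056] [ 0.6735918  -0.08039898  0.02579077]
yel [327.12307692 318.92307692] 65 [0.67505624 0.02837296 0.02809801] [0.66477674 0.02433002 0.02530097]
yel [521.72791519 335.66784452] 283 [0.6891822  0.37166706 0.03860438] [0.6782053  0.32422518 0.03526941]
(450, 792, 3)
```

View pics/o1.png

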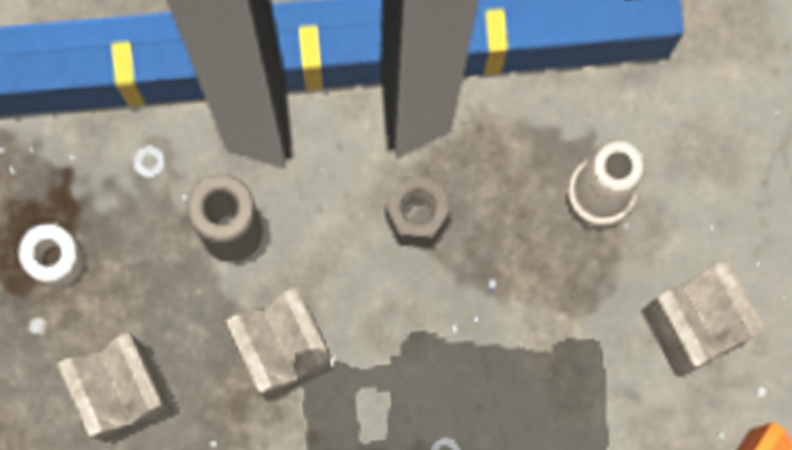

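The wrist view shows the grey vees at (416,204), (350,215) and (186,212), all turned about +20–22° from the fence axis. They are the only grey ones; the green block (240,122) and the orange ones (106,134), (160,152) and (121,228) are the look-alikes. The enlarged ortho crop confirms their grooves.

Plan: press each block's flank with a two-finger bar to square it and bring it into its lane, then push it straight to the fence. I'll start with the middle one.

Call:
servo_tool(series="0.6 -0.5 2 3 0.12;0.6 -1 4 6 0.24;0.6 -1.5 6 9 0.36;0.6 -2 8 12 0.48;0.6 -3.1 8.8 15 0.6;0.6 -3.1 8.8 18 0.72;0.6 -3.1 8.8 20 0.84;0.6 -3.1 8.8 22 0.96;0.6 -3.1 8.8 24 1.08;0.6 -3.1 8.8 25 1.2;0.6 -3.1 8.8 26 1.32;0.6 -3.1 8.8 27 1.44;0.6 -3.1 8.8 28 1.571;0.6 -3.1 8.8 28 1.571;0.6 -3.1 8.8 28 1.571")

```text
time: 2.9
tool_pos: [0.5072, 0.0926, 0.0757]
ee_rot: [-3.141, -0.0, 1.661]
wrist_force: [-0.3, 0.5, 0.1]
width: 0.0191
```

Call:
servo_tool(series="0.6 0 0 3 0.005;0.6 0 0 5.5 0.005;0.6 0 0 6.7 0.005;0.6 0 0 6.7 0.005;0.6 -0.5 0 6.7 0.005;0.6 -0.9 0 6.7 0.005;0.6 -1.2 0 6.7 0.005;0.6 -1.5 0 6.7 0.005;0.6 -1.8 0 6.7 0.005;0.6 -2.1 0 6.7 0.005;0.6 -2.4 0 6.7 0.005;0.6 -2.7 0 6.7 0.005;0.6 -3 0 6.7 0.005;0.6 -3.3 0 6.7 0.005;0.6 -3.6 0 6.7 0.005;0.6 -3.9 0 6.7 0.005;0.6 -4.2 0 6.7 0.005;0.6 -4.5 0 6.7 0.005;0.6 -4.5 0 6.7 0.005;0.6 -4.5 0 6.7 0.005")

```text
time: 4.57
tool_pos: [0.5117, 0.0457, 0.0082]
ee_rot: [-3.141, 0.001, 1.651]
wrist_force: [0.2, 1.0, 0.8]
width: 0.0192
```

```bash
cat >> h.py <<'E'
M=np.array([.6641,.0275]); EU=np.array([np.cos(TH),np.sin(TH)]); EV=np.array([-EU[1],EU[0]])
def uv(xy):
    r=np.asarray(xy)-M; return (np.array([r@EU,r@EV])*1000).round(1)
def look(names=("side",),tag=None,reg=(.42,.665,-.26,.22),zm=.010):
    o=robot.get_obs(); print("t",round(o["time"],2),"tcp uv",uv(o["tool_pos"][:2]),"z",o["tool_pos"][2].round(4),"yaw-rel",round(np.degrees(o["ee_rot"][2]-TH),2))
    for n in names:
        p,d=snapshot(n)
        if tag: save(n+tag,p)
        W=wcloud(d,o["tool_pos"],o["ee_rot"]) if n=="wrist" else cloud(n,d)
        for b in blobs(W,p,zm,reg):
            print(n,b[0],b[1],"uv",uv(b[2]/1000),b[3],"rel",round((b[4]-np.degrees(TH)+45)%90-45,1),"zmax",b[5])
    return p,d,W
E
python3 -c "
from h import *
look(('side','wrist'),'2')"
```

```text
t 4.57 tcp uv [-150.3   31.2] z 0.0082 yaw-rel 89.66
side [385. 196.] 360 uv [-249.  -237.6] (46.6, 46.5) rel -36.2 zmax 0.034
side [298. 199.] 113 uv [ -75.9 -155. ] (26.1, 28.1) rel -24.2 zmax 0.047
side [288. 245.] 184 uv [-78.8 -46.8] (33.0, 30.1) rel 8.9 zmax 0.021
side [323. 269.] 797 uv [-154.3   12.6] (50.2, 65.2) rel -2.0 zmax 0.06
side [211. 304.] 875 uv [ 4.6 97.5] (15.5, 190.8) rel -2.6 zmax 0.03
side [273. 280.] 575 uv [-77.4  60.3] (36.1, 36.2) rel 12.4 zmax 0.043
side [320. 322.] 975 uv [-166.3  130.6] (44.9, 46.1) rel 18.7 zmax 0.033
side [262. 335.] 272 uv [-84.9 164.4] (31.2, 31.6) rel -38.0 zmax 0.018
wrist [596. 152.] 9051 uv [ 1.4 99.4] (17.3, 186.6) rel -4.4 zmax 0.031
wrist [452.  46.] 2507 uv [-85.2 159.7] (31.9, 32.0) rel 43.6 zmax 0.019
wrist [280. 105.] 10664 uv [-166.4  126.8] (45.4, 44.4) rel 19.1 zmax 0.035
wrist [469. 263.] 5966 uv [-77.6  56.2] (37.6, 36.1) rel 18.9 zmax 0.044
wrist [318. 332.] 6151 uv [-156.1   15.1] (59.6, 47.1) rel -10.4 zmax 0.06
```

View pics/side2.png

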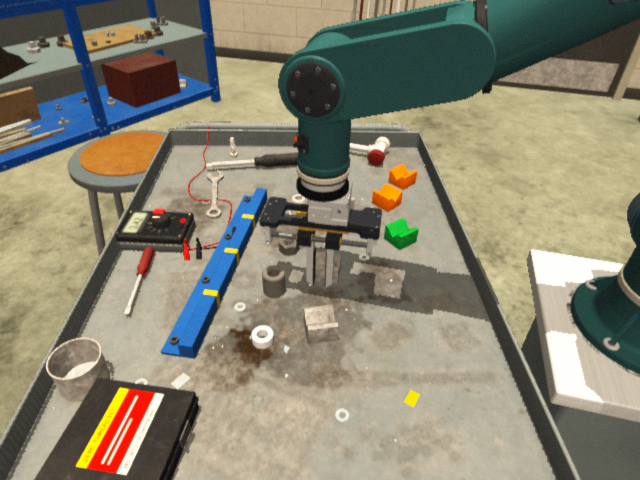

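Call:
servo_tool(series="0.6 0.6 0 0 0;0.6 1.5 0 0 0;0.6 1.5 0 -3 0;0.6 2 0 -7 0;0.6 5 -0.5 -10 0;0.6 9 -1 -13 0;0.6 13 -1.6 -15 0;0.6 14.5 -1.6 -15 0;0.6 14.5 -1.6 -15 0;0.6 14.5 -1.6 -15 0")

```text
time: 5.5
tool_pos: [0.484, 0.191, 0.1588]
ee_rot: [3.141, 0.001, 1.654]
wrist_force: [-0.5, -0.5, -0.8]
width: 0.0188
```

```bash
python3 -c "
from h import *
look(('side','scene','wrist'))"
```

```text
t 5.5 tcp uv [-165.4  178.3] z 0.1588 yaw-rel 89.87
side [288. 244.] 215 uv [-77.5 -48.7] (31.2, 37.0) rel 11.5 zmax 0.021
side [318. 265.] 246 uv [-140.6    2. ] (17.2, 47.5) rel 9.1 zmax 0.033
side [337. 266.] 156 uv [-174.4    2.2] (10.5, 46.2) rel 1.5 zmax 0.033
side [210. 305.] 854 uv [ 3.4 99.4] (16.0, 186.3) rel -3.6 zmax 0.03
side [273. 280.] 574 uv [-77.6  60.3] (36.2, 36.8) rel 7.6 zmax 0.043
side [320. 322.] 975 uv [-166.3  130.3] (45.2, 47.1) rel 18.0 zmax 0.034
side [262. 335.] 273 uv [-85.3 163.6] (31.3, 31.9) rel -39.7 zmax 0.018
scene [343. 208.] 514 uv [ 5.9 97.8] (17.2, 189.8) rel -1.0 zmax 0.033
scene [294. 211.] 118 uv [-86.4 157.3] (30.9, 33.0) rel 10.8 zmax 0.02
scene [266. 223.] 510 uv [-166.1  127.6] (51.2, 50.2) rel 20.6 zmax 0.035
scene [323. 224.] 402 uv [-78.8  55.5] (41.1, 36.0) rel -14.3 zmax 0.046
scene [302. 248.] 601 uv [-157.1   -2.3] (47.7, 48.6) rel 0.5 zmax 0.035
scene [353. 252.] 232 uv [-79.6 -56.1] (38.8, 34.4) rel -12.6 zmax 0.024
scene [390. 273.] 498 uv [ -78.6 -163.9] (33.2, 35.7) rel 22.8 zmax 0.049
scene [367. 302.] 811 uv [-156.8 -209.6] (51.4, 47.4) rel 23.8 zmax 0.036
scene [330. 327.] 630 uv [-249.8 -243.1] (48.1, 45.2) rel -34.8 zmax 0.036
wrist [491. 278.] 2404 uv [  1.8 103.2] (15.8, 179.0) rel -4.9 zmax 0.032
wrist [406. 243.] 755 uv [-84.8 162.8] (31.4, 31.4) rel -42.8 zmax 0.02
wrist [317. 278.] 2306 uv [-165.5  129.1] (46.0, 45.2) rel 19.7 zmax 0.036
wrist [407. 338.] 905 uv [-76.2  62.6] (29.0, 35.5) rel -13.4 zmax 0.045
wrist [325. 377.] 742 uv [-159.4   15.5] (37.9, 17.1) rel -0.2 zmax 0.035
```

Call:
servo_tool(series="0.6 0 0 4 0;0.6 0 0 8 0;0.6 0 0 11.5 0;0.6 0 0 14 0;0.6 0 0 15 0;0.6 0 0 15 0;0.6 -0.5 0 15 0;0.6 -0.9 0 15 0;0.6 -1.2 0 15 0;0.6 -1.5 0 15 0;0.6 -1.8 0 15 0;0.6 -2.1 0 15 0;0.6 -2.4 0 15 0;0.6 -2.7 0 15 0;0.6 -3 0 15 0;0.6 -3.3 0 15 0;0.6 -3.6 0 15 0;0.6 -3.9 0 15 0;0.6 -3.9 0 15 0;0.6 -3.9 0 15 0")

```text
time: 7.32
tool_pos: [0.4885, 0.1516, 0.0098]
ee_rot: [3.139, -0.002, 1.651]
wrist_force: [1.9, 5.2, 5.2]
width: 0.0191
```

Call:
servo_tool(series="0.6 0.6 0 0 0;0.6 1.5 0 0 0;0.6 1.5 0 -3 0;0.6 1 0 -7 0;0.6 -2 0.5 -11 0;0.6 -5 1 -15 0;0.6 -9 1 -19 0;0.6 -13 1 -22 0;0.6 -17 1 -25 0;0.6 -20 1 -28 0;0.6 -20 1 -28 0;0.6 -20 1 -28 0;0.6 -20 1 -28 0")

```text
time: 8.4
tool_pos: [0.5139, -0.0496, 0.2897]
ee_rot: [3.14, 0.001, 1.647]
wrist_force: [0.1, 0.1, -1.0]
width: 0.0191
```

```bash
python3 -c "
from h import *
look(('side','scene','wrist'))"
```

```text
t 8.4 tcp uv [-156.3  -63.9] z 0.2897 yaw-rel 89.47
side [385. 196.] 360 uv [-249.7 -237.5] (46.3, 47.9) rel -40.4 zmax 0.033
side [341. 200.] 462 uv [-156.3 -205.2] (46.2, 48.4) rel 22.3 zmax 0.034
side [298. 207.] 349 uv [ -76.6 -155.2] (35.6, 33.2) rel -43.2 zmax 0.046
side [288. 244.] 228 uv [-79.3 -48.6] (34.5, 34.6) rel 6.0 zmax 0.021
side [326. 265.] 686 uv [-156.6    2. ] (45.3, 49.2) rel -0.2 zmax 0.034
side [211. 304.] 851 uv [  3.9 100.2] (15.9, 184.6) rel -3.2 zmax 0.03
side [273. 280.] 573 uv [-78.1  60. ] (36.4, 35.9) rel -15.5 zmax 0.045
side [327. 313.] 900 uv [-173.9  109.7] (44.9, 46.3) rel 3.8 zmax 0.034
side [262. 335.] 276 uv [-84.8 163.8] (31.7, 31.6) rel -28.6 zmax 0.017
scene [343. 209.] 516 uv [ 3.6 94.9] (16.2, 192.7) rel -2.1 zmax 0.032
scene [294. 211.] 119 uv [-85.7 158.4] (31.4, 32.8) rel 13.1 zmax 0.021
scene [323. 224.] 395 uv [-79.4  53.2] (42.8, 35.6) rel -20.4 zmax 0.046
scene [268. 228.] 529 uv [-168.1  128.9] (106.5, 56.4) rel -14.2 zmax 0.035
scene [302. 249.] 612 uv [-156.5   -2.1] (49.5, 48.2) rel -1.5 zmax 0.035
scene [353. 252.] 228 uv [-78.8
[... 299 characters left out ...]
15.1] (13.5, 155.2) rel -0.3 zmax 0.034
wrist [378.  25.] 427 uv [-82.3 155.9] (31.9, 31.4) rel -25.6 zmax 0.021
wrist [305.  64.] 1515 uv [-171.6  103.1] (45.1, 44.9) rel 3.5 zmax 0.038
wrist [388. 106.] 794 uv [-75.2  51.5] (36.9, 36.2) rel 0.4 zmax 0.048
wrist [320. 153.] 1381 uv [-154.7   -4.7] (44.2, 42.4) rel -0.5 zmax 0.038
wrist [383. 195.] 534 uv [-77.1 -57. ] (37.2, 32.5) rel -8.7 zmax 0.026
wrist [244. 248.] 76 uv [-252.  -123.4] (7.2, 10.9) rel -3.6 zmax 0.037
wrist [383. 277.] 779 uv [ -74.4 -161.3] (39.1, 31.8) rel 13.8 zmax 0.052
wrist [321. 310.] 1171 uv [-154.6 -212.7] (45.1, 46.2) rel 22.2 zmax 0.038
wrist [253. 329.] 826 uv [-250.  -241.9] (49.1, 35.2) rel -18.0 zmax 0.038
```

Call:
servo_tool(series="0.6 -4 0 4 -0.009;0.6 -8 0 8 -0.009;0.6 -12 0 11 -0.009;0.6 -16 0 14 -0.009;0.6 -19.1 0 17 -0.009;0.6 -19.1 0 20 -0.009;0.6 -19.1 0 23 -0.009;0.6 -19.1 0 26 -0.009;0.6 -19.1 0 27.5 -0.009;0.6 -19.1 0 28.1 -0.009;0.6 -19.1 0 28.1 -0.009;0.6 -18.7 0 28.1 -0.009;0.6 -18.3 0 28.1 -0.009;0.6 -18 0 28.1 -0.009;0.6 -17.7 0 28.1 -0.009;0.6 -17.4 0 28.1 -0.009;0.6 -17.1 0 28.1 -0.009;0.6 -16.8 0 28.1 -0.009;0.6 -16.5 0 28.1 -0.009;0.6 -16.2 0 28.1 -0.009")

```text
time: 10.22
tool_pos: [0.5268, -0.21, 0.0084]
ee_rot: [3.141, 0.002, 1.66]
wrist_force: [-0.2, -4.6, 3.5]
width: 0.0188
```

```bash
python3 -c "
from h import *
look(('scene',))"
```

```text
t 10.22 tcp uv [-157.2 -224.9] z 0.0084 yaw-rel 90.18
scene [334. 202.] 298 uv [  4.2 138.5] (17.0, 108.1) rel -4.2 zmax 0.031
scene [294. 211.] 119 uv [-85.3 158.4] (32.6, 29.4) rel 32.1 zmax 0.02
scene [323. 224.] 396 uv [-78.3  52.4] (39.9, 36.6) rel 22.2 zmax 0.046
scene [268. 228.] 530 uv [-174.4  104.8] (47.5, 48.7) rel 4.8 zmax 0.036
scene [302. 248.] 583 uv [-157.9   -2. ] (46.7, 49.2) rel -0.6 zmax 0.035
scene [373. 294.] 1191 uv [-119.4 -197.1] (131.3, 69.6) rel 10.4 zmax 0.06
scene [330. 327.] 617 uv [-249.7 -242.3] (48.9, 44.9) rel -35.8 zmax 0.035
```

Call:
servo_tool(series="0.6 0.4 0 0 0;0.6 0.8 0 0 0;0.6 1.3 0 0 0;0.6 1.8 0 0 0;0.6 2.3 0 0 0;0.6 2.8 0 0 0;0.6 3.3 0 0 0;0.6 3.8 0 0 0;0.6 4.3 0 0 0;0.6 4.8 0 0 0;0.6 5.3 0 0 0;0.6 5.8 0 0 0;0.6 6.3 0 0 0;0.6 6.8 0 0 0;0.6 7.2 0 0 0;0.6 7.6 0 0 0;0.6 8 0 0 0;0.6 8.4 0 0 0;0.6 8.4 0 0 0;0.6 8.4 0 0 0")

```text
time: 11.93
tool_pos: [0.5187, -0.1248, 0.0073]
ee_rot: [-3.141, -0.001, 1.66]
wrist_force: [-0.2, 0.8, -0.4]
width: 0.0189
```

Call:
servo_tool(series="0.6 -0.6 0 0 0;0.6 -0.6 0 0 0;0.6 -0.6 0 -3 0;0.6 -0.6 0 -7 0;0.6 3 -1 -11 -0.12;0.6 6 -2 -15 -0.24;0.6 9 -3 -19 -0.36;0.6 12 -4 -23 -0.48;0.6 14 -5 -26 -0.6;0.6 14 -5 -28 -0.72;0.6 14 -5 -30 -0.84;0.6 14 -5 -30 -0.96;0.6 14 -5 -30 -1.08;0.6 14 -5 -30 -1.2;0.6 14 -5 -30 -1.32;0.6 14 -5 -30 -1.44;0.6 14 -5 -30 -1.57;0.6 14 -5 -30 -1.57;0.6 14 -5 -30 -1.57")

```text
time: 13.52
tool_pos: [0.4566, 0.0092, 0.3075]
ee_rot: [3.141, -0.0, -3.057]
wrist_force: [0.6, -0.0, -0.2]
width: 0.0188
```

```bash
python3 -c "
from h import *
look(('side','scene','wrist'),'3')"
```

```text
t 13.52 tcp uv [-208.3   -0.5] z 0.3075 yaw-rel -180.04
side [385. 196.] 368 uv [-249.2 -238.1] (46.5, 46.9) rel -35.6 zmax 0.033
side [298. 207.] 352 uv [ -74.9 -155. ] (32.3, 35.8) rel -33.7 zmax 0.048
side [330. 228.] 542 uv [-148.2 -104.9] (45.1, 47.3) rel 0.5 zmax 0.033
side [288. 244.] 227 uv [-79.3 -48.8] (36.9, 32.6) rel -5.5 zmax 0.021
side [326. 265.] 692 uv [-156.8    2.6] (44.9, 48.0) rel -0.2 zmax 0.033
side [211. 304.] 856 uv [ 6.5 96.7] (15.3, 192.1) rel -1.6 zmax 0.03
side [273. 280.] 574 uv [-77.6  60.3] (35.9, 37.2) rel 8.7 zmax 0.043
side [327. 313.] 901 uv [-174.2  110.2] (44.8, 45.6) rel 5.0 zmax 0.034
side [262. 335.] 275 uv [-85.2 164.2] (31.1, 31.1) rel -41.8 zmax 0.017
scene [343. 208.] 513 uv [  1.3 101.9] (16.7, 181.8) rel -4.7 zmax 0.033
scene [294. 211.] 117 uv [-85.  160.1] (38.2, 29.4) rel -29.9 zmax 0.019
scene [323. 224.] 401 uv [-78.8  55.7] (42.3, 35.8) rel -14.5 zmax 0.046
scene [268. 228.] 532 uv [-174.7  105.5] (48.7, 50.9) rel 2.7 zmax 0.035
scene [302. 248.] 602 uv [-157.2   -1.7] (48.1, 48.7) rel 1.4 zmax 0.036
scene [353. 252.] 230 uv [-78.9 
[... 293 characters left out ...]
.3 -242.5] (44.7, 45.8) rel -35.8 zmax 0.035
wrist [401. 225.] 1251 uv [-175.1  105.6] (44.9, 44.0) rel 3.4 zmax 0.035
wrist [319. 237.] 1285 uv [-157.3   -1.6] (46.6, 45.3) rel -0.3 zmax 0.035
wrist [239. 244.] 1244 uv [-148.7 -108.3] (46.5, 43.9) rel 0.2 zmax 0.035
wrist [432. 284.] 294 uv [-85.9 159.2] (31.4, 31.2) rel -10.7 zmax 0.019
wrist [207. 293.] 650 uv [ -78.7 -158.7] (39.0, 30.7) rel 43.6 zmax 0.048
wrist [278. 286.] 212 uv [-86.1 -59.6] (17.7, 37.1) rel -43.8 zmax 0.023
wrist [366. 291.] 355 uv [-83.6  60.9] (36.6, 22.0) rel 41.8 zmax 0.044
wrist [414. 342.] 874 uv [  7.2 137.7] (15.4, 110.4) rel -0.5 zmax 0.031
wrist [334. 342.] 73 uv [ 1.3 18.4] (2.4, 18.1) rel -4.3 zmax 0.029
```

Wrist view: all three are nearly square (3.4°, -0.3°, 0.2°), at v = 105.6, -1.6 and -108.3 mm against marks at 105, 0 and -105. I'll push forward with a slight sideways lead, middle one first.

Call:
servo_tool(series="0.6 0 0 4 0;0.6 0 0 8 0;0.6 0 0 12 0;0.6 0 0 16 0;0.6 0 0 20 0;0.6 0 0 24 0;0.6 0 0 27 0;0.6 0 0 29 0;0.6 0 0 29.9 0;0.6 -0.6 0 29.9 0;0.6 -1.2 0 29.9 0;0.6 -1.7 0 29.9 0;0.6 -2.2 0 29.9 0;0.6 -2.8 0.01 29.9 0;0.6 -3.4 0.02 29.9 0;0.6 -4 0.03 29.9 0;0.6 -4.6 0.04 29.9 0;0.6 -5.2 0.05 29.9 0;0.6 -5.8 0.06 29.9 0;0.6 -6.4 0.07 29.9 0")

```text
time: 15.33
tool_pos: [0.5208, 0.0158, 0.0084]
ee_rot: [3.141, -0.0, -3.053]
wrist_force: [-5.2, -0.2, 4.3]
width: 0.0188
```

Call:
servo_tool(series="0.6 -0.6 0.01 0 0;0.6 -1.2 0.02 0 0;0.6 -1.8 0.03 0 0;0.6 -2.4 0.04 0 0;0.6 -3 0.05 0 0;0.6 -3.6 0.06 0 0;0.6 -4.2 0.07 0 0;0.6 -4.8 0.08 0 0;0.6 -5.4 0.09 0 0;0.6 -6 0.1 0 0;0.6 -6.5 0.1 0 0;0.6 -7 0.1 0 0;0.6 -7.4 0.1 0 0;0.6 -7.8 0.1 0 0;0.6 -8.1 0.1 0 0;0.6 -8.3 0.1 0 0;0.6 -8.3 0.1 0 0")

```text
time: 16.75
tool_pos: [0.6036, 0.024, 0.0084]
ee_rot: [3.142, 0.001, -3.053]
wrist_force: [-2.7, 0.0, 1.4]
width: 0.0184
```

```bash
python3 -c "
from h import *
look(('scene','side'),reg=(.42,.655,-.26,.22))"
```

```text
t 16.75 tcp uv [-60.5   1.7] z 0.0084 yaw-rel -179.85
scene [329. 200.] 129 uv [  1.2 161.7] (6.5, 62.5) rel -2.3 zmax 0.031
scene [294. 211.] 118 uv [-84.1 160.3] (35.9, 31.0) rel 23.5 zmax 0.02
scene [323. 224.] 398 uv [-77.4  53.4] (39.6, 38.1) rel 16.0 zmax 0.045
scene [268. 228.] 534 uv [-167.9  128.4] (105.3, 56.9) rel -13.6 zmax 0.036
scene [353. 231.] 755 uv [-41.1  -0.7] (63.4, 50.9) rel -4.0 zmax 0.06
scene [353. 253.] 238 uv [-79.4 -54.3] (37.1, 33.6) rel -11.7 zmax 0.023
scene [338. 273.] 707 uv [-149.3 -109.8] (47.5, 49.0) rel 0.8 zmax 0.035
scene [390. 273.] 497 uv [ -78.  -163.9] (32.2, 36.4) rel -37.2 zmax 0.049
scene [330. 327.] 622 uv [-250.5 -242.6] (48.5, 45.4) rel -39.0 zmax 0.035
side [385. 196.] 363 uv [-249.8 -238.8] (48.0, 47.4) rel -35.5 zmax 0.033
side [299. 207.] 286 uv [ -78.2 -152.6] (33.6, 30.0) rel -23.5 zmax 0.047
side [330. 228.] 550 uv [-148.3 -104.2] (45.0, 48.8) rel 0.6 zmax 0.034
side [289. 244.] 223 uv [-80.  -49.1] (33.2, 35.0) rel 8.6 zmax 0.022
side [265. 269.] 1233 uv [-49.2  35.2] (73.1, 102.9) rel 19.9 zmax 0.056
side [327. 313.] 900 uv [-174.1  110.2] (44.9, 46.0) rel 5.2 zmax 0.033
side [204. 324.] 240 uv [  1.6 158.5] (5.8, 68.7) rel -4.9 zmax 0.03
side [262. 335.] 275 uv [-85.  163.8] (30.9, 31.5) rel -38.3 zmax 0.018
```

Call:
servo_tool(series="0.6 -0.15 0 0 0;0.6 -0.3 0 0 0;0.6 -0.4 0 0 0;0.6 -0.5 0 0 0;0.6 -0.5 0 0 0")

```text
time: 17.27
tool_pos: [0.6081, 0.0245, 0.0084]
ee_rot: [3.142, 0.0, -3.053]
wrist_force: [-3.2, -0.7, 2.0]
width: 0.0189
```

Call:
servo_tool(series="0.6 -0.1 0 0 0;0.6 -0.2 0 0 0;0.6 -0.3 0 0 0;0.6 -0.3 0 0 0")

```text
time: 17.6
tool_pos: [0.6111, 0.0247, 0.0084]
ee_rot: [3.142, 0.0, -3.053]
wrist_force: [-2.7, -0.3, 2.0]
width: 0.0185
```

Call:
servo_tool(series="0.6 -0.1 0 0 0;0.6 -0.2 0 0 0;0.6 -0.2 0 0 0")

```text
time: 17.85
tool_pos: [0.6111, 0.0247, 0.0085]
ee_rot: [3.141, -0.005, -3.053]
wrist_force: [-8.1, -0.6, 5.5]
width: 0.0184
```

Call:
servo_tool(series="0.6 -0.1 0 0 0;0.6 -0.1 0 0 0;0.6 0.8 0 0 0;0.6 1.6 0 0 0;0.6 2.5 0 -2 0;0.6 4 0.5 -5 0;0.6 6 2 -8 0;0.6 9 4 -9 0;0.6 12 6 -9 0;0.6 15 8 -9 0;0.6 16.5 10 -9 0;0.6 16.5 10.5 -8 0;0.6 16.5 10.5 -5 0;0.6 16.5 10.5 -2 0;0.6 16.5 10.5 0 0;0.6 16.5 10.5 0 0")

```text
time: 19.18
tool_pos: [0.436, 0.1142, 0.0034]
ee_rot: [-3.141, -0.008, -3.053]
wrist_force: [-0.6, -0.6, 0.3]
width: 0.0189
```

```bash
python3 -c "
from h import *
look(('scene','wrist'))"
```

```text
t 19.18 tcp uv [-219.9  105.9] z 0.0034 yaw-rel -179.86
scene [352. 220.] 966 uv [-15.8  84.5] (47.6, 218.8) rel -4.9 zmax 0.035
scene [294. 211.] 115 uv [-85.5 158.9] (31.8, 32.2) rel 22.6 zmax 0.02
scene [259. 228.] 899 uv [-190.1  105.1] (82.8, 50.5) rel 1.7 zmax 0.06
scene [323. 224.] 401 uv [-78.6  54.2] (40.0, 35.8) rel -31.1 zmax 0.045
scene [353. 252.] 232 uv [-79.1 -54.3] (35.9, 35.8) rel -41.9 zmax 0.024
scene [337. 273.] 699 uv [-148.5 -108.4] (48.7, 50.6) rel 1.5 zmax 0.035
scene [390. 273.] 502 uv [ -78.6 -162.8] (35.7, 37.8) rel 19.4 zmax 0.05
scene [330. 327.] 616 uv [-250.2 -242.6] (47.7, 45.0) rel -36.5 zmax 0.035
wrist [320. 335.] 5471 uv [-198.8  104.8] (61.7, 43.8) rel -0.0 zmax 0.06
wrist [ 13. 352.] 452 uv [-168.4 -115. ] (10.6, 31.6) rel -0.3 zmax 0.029
wrist [123. 444.] 63 uv [-93.8 -41.9] (10.8, 4.3) rel -40.3 zmax 0.017
```

Call:
servo_tool(series="0.6 0 0 -0.5 0.002;0.6 -0.5 0 -0.5 0.002;0.6 -1 0 -0.5 0.002;0.6 -1.4 0 -0.5 0.002;0.6 -1.8 0 -0.5 0.002;0.6 -2.3 0 -0.5 0.002;0.6 -2.9 0 -0.5 0.002;0.6 -3.5 0 -0.5 0.002;0.6 -4.1 -0.01 -0.5 0.002;0.6 -4.7 -0.01 -0.5 0.002;0.6 -5.3 -0.02 -0.5 0.002;0.6 -5.9 -0.02 -0.5 0.002;0.6 -6.5 -0.03 -0.5 0.002;0.6 -7.1 -0.03 -0.5 0.002;0.6 -7.7 -0.04 -0.5 0.002;0.6 -8.3 -0.04 -0.5 0.002;0.6 -8.9 -0.05 -0.5 0.002;0.6 -9.5 -0.05 -0.5 0.002;0.6 -10.1 -0.06 -0.5 0.002;0.6 -10.7 -0.06 -0.5 0.002")

```text
time: 20.95
tool_pos: [0.5455, 0.1237, 0.014]
ee_rot: [-3.141, -0.002, -3.055]
wrist_force: [-5.1, -0.9, 4.6]
width: 0.0187
```

Call:
servo_tool(series="0.6 -0.6 0 0 0;0.6 -1.2 0 0 0;0.6 -1.8 0 0 0;0.6 -2.4 -0.01 0 0;0.6 -3 -0.01 0 0;0.6 -3.5 -0.02 0 0;0.6 -4 -0.02 0 0;0.6 -4.4 -0.02 0 0;0.6 -4.8 -0.02 0 0;0.6 -5.1 -0.02 0 0;0.6 -5.3 -0.02 0 0;0.6 -5.3 -0.02 0 0")

```text
time: 21.95
tool_pos: [0.599, 0.1281, 0.0139]
ee_rot: [-3.142, -0.001, -3.055]
wrist_force: [-3.9, -1.0, 3.7]
width: 0.0189
```

Call:
servo_tool(series="0.6 -0.1 0 0.3 0;0.6 -0.2 0 0.5 0;0.6 -0.3 0 0.5 0;0.6 -0.35 0 0.5 0;0.6 -0.35 0 0.5 0")

```text
time: 22.37
tool_pos: [0.6021, 0.1284, 0.0082]
ee_rot: [-3.142, -0.001, -3.055]
wrist_force: [-3.3, -0.2, 1.5]
width: 0.019
```

Call:
servo_tool(series="0.6 -0.1 0 0 0;0.6 -0.2 0 0 0;0.6 -0.3 0 0 0;0.6 -0.3 0 0 0")

```text
time: 22.7
tool_pos: [0.6021, 0.1283, 0.0082]
ee_rot: [-3.141, -0.008, -3.055]
wrist_force: [-11.3, -0.5, 7.2]
width: 0.0185
```

Call:
servo_tool(series="0.6 0.8 0 0 0;0.6 1.6 0 0 0;0.6 2.5 0 -2 0;0.6 4 -1 -5 0;0.6 6 -3 -8 0;0.6 8 -6 -10 0;0.6 10 -9 -10 0;0.6 12 -12 -10 0;0.6 14 -15 -10 0;0.6 14 -18 -10 0;0.6 14 -21 -9 0;0.6 14 -21.3 -6 0;0.6 14 -21.3 -3 0;0.6 14 -21.3 -0.6 0;0.6 14 -21.3 -0.6 0;0.6 14 -21.3 -0.6 0")

```text
time: 24.03
tool_pos: [0.4834, -0.0955, 0.0136]
ee_rot: [3.141, -0.001, -3.056]
wrist_force: [0.0, 0.8, 1.7]
width: 0.0184
```

Call:
servo_tool(series="0.6 0 0 0.5 0;0.6 -0.5 0 0.5 0;0.6 -0.9 0 0.5 0;0.6 -1.3 0 0.5 0;0.6 -1.8 0.01 0.5 0;0.6 -2.4 0.03 0.5 0;0.6 -3 0.05 0.5 0;0.6 -3.6 0.07 0.5 0;0.6 -4.2 0.09 0.5 0;0.6 -4.8 0.11 0.5 0;0.6 -5.4 0.13 0.5 0;0.6 -6 0.15 0.5 0;0.6 -6.6 0.17 0.5 0;0.6 -7.2 0.19 0.5 0;0.6 -7.8 0.21 0.5 0;0.6 -8.4 0.23 0.5 0;0.6 -9 0.25 0.5 0;0.6 -9.6 0.27 0.5 0;0.6 -10.2 0.28 0.5 0;0.6 -10.8 0.29 0.5 0")

```text
time: 25.7
tool_pos: [0.5914, -0.0835, 0.0105]
ee_rot: [-3.141, -0.001, -3.055]
wrist_force: [-4.3, -0.5, 4.3]
width: 0.0188
```

Call:
servo_tool(series="0.6 -0.5 0.01 0 0;0.6 -1 0.02 0 0;0.6 -1.4 0.03 0 0;0.6 -1.8 0.03 0 0;0.6 -2.1 0.03 0 0;0.6 -2.4 0.03 0 0;0.6 -2.6 0.03 0 0;0.6 -2.7 0.03 0 0;0.6 -2.7 0.03 0 0")

```text
time: 26.45
tool_pos: [0.6186, -0.0807, 0.0094]
ee_rot: [3.142, 0.0, -3.055]
wrist_force: [-4.0, -0.4, 3.7]
width: 0.0189
```

Call:
servo_tool(series="0.6 -0.1 0 0 0;0.6 -0.2 0 0 0;0.6 -0.3 0 0 0;0.6 -0.4 0 0 0;0.6 -0.4 0 0 0")

```text
time: 26.87
tool_pos: [0.6201, -0.0806, 0.0094]
ee_rot: [3.141, -0.005, -3.055]
wrist_force: [-10.0, -1.0, 8.2]
width: 0.0184
```

Call:
servo_tool(series="0.6 0.8 0 0 0;0.6 1.6 0 0 0;0.6 2.5 0 -2 0;0.6 4 1 -5 0;0.6 7 3 -9 0;0.6 10 5 -13 0;0.6 13 7 -17 0;0.6 16 9 -20 0;0.6 19 10.5 -22 0;0.6 20 10.5 -24 0;0.6 20 10.5 -24 0;0.6 20 10.5 -24 0")

```text
time: 27.87
tool_pos: [0.4147, 0.0077, 0.2544]
ee_rot: [-3.14, 0.012, -3.054]
wrist_force: [-0.4, 0.4, 0.1]
width: 0.0186
```

```bash
python3 - <<'E'
from h import *
o=robot.get_obs(); pos,rot=o["tool_pos"],o["ee_rot"]
p,d,W=look(("wrist",),"4",reg=(.42,.75,-.26,.22),zm=.010)
# block and marks in one frame
U=(W[...,:2]-M)@EU; V=(W[...,:2]-M)@EV; hsv=cv2.cvtColor(p,cv2.COLOR_RGB2HSV)
blue=(hsv[...,0]>100)&(hsv[...,0]<125)&(hsv[...,1]>110)
yel=(hsv[...,0]>20)&(hsv[...,0]<34)&(hsv[...,1]>110)
for c in(.105,0,-.105):
    m=yel&(W[...,2]>.022)&(U>-.02)&(U<.03)&(abs(V-c)<.02); 
    b=~blue&~yel&(W[...,2]>.012)&(U>-.06)&(U<-.003)&(abs(V-c)<.04)
    r=cv2.minAreaRect(np.c_[U[b],V[b]].astype(np.float32)*1000)
    print(c,"mark v",V[m].mean()*1000,m.sum(),"block",r, "u",U[b].min(),U[b].max())
save("o4",wortho(p,pos,rot,.03,.59,.71,-.13,.18,2400))
E
```

```text
t 27.87 tcp uv [-250.2    1.6] z 0.2544 yaw-rel -179.88
wrist [126. 211.] 1078 uv [-250.4 -242.4] (44.5, 46.0) rel -36.5 zmax 0.035
wrist [438. 326.] 329 uv [-86.4 160. ] (31.4, 31.8) rel 11.6 zmax 0.018
wrist [199. 334.] 722 uv [ -78.5 -158.3] (37.5, 31.2) rel 44.2 zmax 0.047
wrist [320. 372.] 1254 uv [-20.9   0.6] (48.5, 66.7) rel -0.0 zmax 0.034
wrist [341. 425.] 81 uv [55.7 32.5] (7.4, 17.8) rel 20.7 zmax 0.06
wrist [346. 432.] 95 uv [73.9 38.8] (8.6, 18.6) rel 20.5 zmax 0.06<stdin>:12: RuntimeWarning: Mean of empty slice.
  ret = ret.dtype.type(ret / rcount)
Traceback (most recent call last):
ValueError: zero-size array to reduction operation minimum which has no identity
```

Call:
servo_tool(series="0.6 -4 0 -1 0;0.6 -8 0 -2 0;0.6 -12 0 -2 0;0.6 -16 0 -2 0;0.6 -20 0 -2 0;0.6 -24 0 -2 0;0.6 -27 0 -2 0;0.6 -29 0 -2 0;0.6 -29 0 -2 0;0.6 -29 0 -2 0;0.6 -29 0 -2 0")

```text
time: 28.83
tool_pos: [0.7025, 0.0316, 0.2674]
ee_rot: [3.141, -0.003, -3.056]
wrist_force: [-1.0, 1.1, 0.5]
width: 0.0186
```

```bash
cat > chk.py <<'E'
from h import *
import sys
o=robot.get_obs(); pos,rot=o["tool_pos"],o["ee_rot"]
p,d,W=look(("wrist",),sys.argv[1],reg=(.42,.75,-.26,.22),zm=.010)
U=(W[...,:2]-M)@EU; V=(W[...,:2]-M)@EV; hsv=cv2.cvtColor(p,cv2.COLOR_RGB2HSV)
blue=(hsv[...,0]>100)&(hsv[...,0]<125)&(hsv[...,1]>110)
yel=(hsv[...,0]>20)&(hsv[...,0]<34)&(hsv[...,1]>110)
for c in(.105,0,-.105):
    m=yel&(W[...,2]>.022)&(U>-.02)&(U<.03)&(abs(V-c)<.02)
    b=~blue&~yel&(W[...,2]>.012)&(U>-.06)&(U<-.003)&(abs(V-c)<.04)
    if b.sum()<20: print(c,"hidden"); continue
    r=cv2.minAreaRect(np.c_[U[b],V[b]].astype(np.float32)*1000)
    print(c,"mark v",V[m].mean()*1000,m.sum(),"block",np.round(r[0],1),np.round(r[1],1),round(r[2],1),"u",U[b].min(),U[b].max())
im=wortho(p,pos,rot,.03,.56,.72,-.14,.19,2200); save("o"+sys.argv[1],im); print(im.shape)
E
python3 chk.py 5
```

```text
t 28.83 tcp uv [38.6  0.8] z 0.2674 yaw-rel -179.99
wrist [128.   4.] 203 uv [-228.7 -246.4] (36.8, 16.6) rel -7.3 zmax 0.034
wrist [370. 106.] 812 uv [-77.6  55.5] (36.6, 36.8) rel 35.7 zmax 0.045
wrist [273. 105.] 567 uv [-79.  -53.4] (37.3, 33.0) rel -6.2 zmax 0.023
wrist [453. 106.] 418 uv [-85.2 159.6] (31.7, 31.1) rel -1.9 zmax 0.019
wrist [183. 113.] 868 uv [ -75.3 -157.9] (32.0, 38.2) rel -7.6 zmax 0.049
wrist [316. 173.] 11087 uv [-10.2  -8.9] (67.3, 403.3) rel 0.1 zmax 0.035
wrist [270. 206.] 84 uv [ 39.3 -60.2] (11.4, 11.2) rel -0.2 zmax 0.015
wrist [369. 206.] 83 uv [39.3 59.6] (11.5, 11.0) rel 0.9 zmax 0.014
wrist [169. 207.] 72 uv [  39.3 -189.9] (11.7, 11.4) rel -22.8 zmax 0.015
wrist [351. 225.] 131 uv [55.1 33.3] (9.6, 19.9) rel 20.1 zmax 0.06
wrist [321. 233.] 87 uv [67.8 -0.2] (5.6, 36.2) rel 26.2 zmax 0.06
wrist [356. 242.] 135 uv [75. 40.] (9.2, 21.0) rel 24.6 zmax 0.06
0.105 mark v 104.41917923071615 139 block [-23.5 104.1] [45.1 40.9] 89.9 u -0.04388190697431686 -0.003035483793335844
0 mark v -0.445096743863006 154 block [-23.    0.7] [39.9 43.6] 0.1 u -0.042980998835014446 -0.0030500602320024405
-0.105 mark v -105.34563182767056 153 block [ -23.4 -105.4] [40.7 45.1] 0.1 u -0.04369418926775612 -0.003011830638720397
(352, 726, 3)
```

View pics/o5.png

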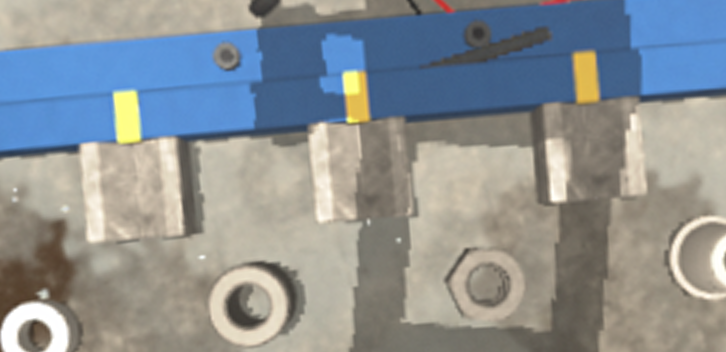

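```bash
python3 -c "
from h import *
print(robot.close_job())"
```

```text
the job is handed in; nothing more can be done
None
```

The three grey vee blocks stand against the blue fence, one on each yellow mark, and I handed the job in at about 29 s. I pushed each block sideways on its flank to square it and bring it into its lane. Then I pushed it straight to the fence with two fingers held slightly apart.

| Block | Offset along fence from its mark | Angle to fence | Finger position at fence contact (distance in front of its face) | Last measured press |
|---|---|---|---|---|
| Left | -0.3 mm | about 0.1° | 53 mm | about 11 N |
| Middle | +1.1 mm | about 0.1° | 53 mm | about 8 N, then a further 1 mm press with no reading |
| Right | -0.1 mm | about 0.1° | 53 mm | about 10 N |

- **Flush to the fence:** this rests on all three pushes stopping at the same distance with a jump in force, and on the final close-up; I did not measure any gap directly.
- **Loose parts:** the bushing, nut and spacer measured within about 1 mm of their starting positions. The collet read up to 4 mm different in the last view. Earlier views put it at 0 to 3 mm, and the viewing angle shifts that reading. No planned path went near it.
- **Disagreements between cameras:** the side camera read positions along the fence about 4 mm off from the wrist camera. I compared blocks and marks only within the same wrist picture. One intermediate wrist check failed because the fingers hid the fence, so I repeated it from the other side.

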